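Feel the drilling carrier for a leftover disc, then load the new blank

TASK

One of the carrier's two pockets still has a leftover disc in its bottom. Before you pick up anything, reach into a pocket with the closed fingertips and press down on its bottom to feel whether the disc is there. Then stand the tall narrow-footed blank upright, foot down, fully home on the bare floor of the empty pocket and let go, leaving the wide-footed blank alone.

Things in the scene. Friction and masses are not known exactly. Their poses are not given: they have to be found in the camera images.
- blank: new blank: turned aluminium, 0.1 to 0.25 kg, standing on a round foot 46 mm across, 14 mm thick; round stem 25 mm across, top 85 mm above the underside. Origin: centre of the underside, z up. On the bench right of the carrier; other stock stands 110 mm or more off, centre to centre (also a plain steel bar stub, 34 mm across, 55 mm tall). Gripped by the stem's top 30 mm, the fingers clear the carrier's rim when it is seated.
- wide_blank: bystander: same stem and height as the new blank, but its foot is 72 mm across, too wide for the pockets; origin at the centre of its underside, z up. Leave it alone.
- pad_a: steel floor of the left pocket (robot's view) of a grey carrier fixed to the bench, 88 x 172 mm, rim 42 mm above the bench. Pocket 64 x 64 mm, 32 mm deep, rigid, upright walls 12 mm thick (20 mm between pockets). Origin: centre of the floor's top face, 10 mm above the bench; z up, x along the carrier's short side, y along its long side. The other floor is 84 mm away along -y.
- pad_b: floor of the carrier's right pocket, same size and axes as pad_a. In one pocket, either one, lies the leftover: a loose flat aluminium disc 46 mm across, 15 mm thick, within about 10 mm of the floor's centre, so that pocket feels 15 mm shallower; the other pocket is empty.
Things that resemble listed ones, but are neither listed nor needed, are in the scene too. What is shaped like the blank but blue or turquoise is not meant. What is shaped like the part that bears pad_a but red is not meant.

How it is judged (in metres and radians):
On the way:
1. the bottom of either pocket (its floor, or the leftover disc lying on it) has been pressed with more than 1.5 N while the new blank still stands where it was (moved less than 20 mm) (contact force between any of pad_a, pad_b and anything else above 1.5 N and distance of blank from where it was at the start of the episode below 0.02 m), for 0.05 s.
At the end, for the whole second after the job is handed in: The new blank stands upright (within 10 degrees), foot down, in a pocket with its underside within 5 mm of the pocket's floor and within 20 mm of its centre, at rest and released (((horizontal distance between blank and pad_a below 0.02 m and z of blank in the frame of pad_a between -0.005 and 0.005 m) or (horizontal distance between blank and pad_b below 0.02 m and z of blank in the frame of pad_b between -0.005 and 0.005 m)) and angle between blank's own z axis and vertical below 0.17 rad and linear speed of blank below 0.02 m/s); the robot touches nothing.
It fails at once if the wide-footed blank is moved more than 30 mm (distance of wide_blank from where it was at the start of the episode above 0.03 m).
It also fails if it takes over 51 s, if anything falls off the work surface, if the arm or the gripper's body presses on something with over 40 N, if the wrist force passes 120 N, or if a joint passes its speed limit or range.

ROBOT

A 6-joint arm with a two-finger parallel gripper is mounted at the origin on the work surface. World frame = base frame: x ahead of the robot, y to its left, z up, the work surface at z = 0. Lengths are in mm, angles in rad, forces in N, time in s.
With the tool pointing down it reaches from about 275 to 1000 mm from the base axis. Payload 8.4 kg.
Tool frame: the origin (TCP) lies at the very end of the fingers, on their centre line; the grasp point (between the pads) lies 19 mm behind it; z points along the fingers, x is the direction in which the jaws open and shut, and the axes are right-handed (so a half turn about z gives the same grasp; the last joint's range is limited). The gripper opens to 85 mm and grips with 20 to 120 N. Pads are 22 mm wide; open, the fingers measure 114 mm over their backs; the gripper's body (76 mm by 85 mm) begins 54 mm behind the grasp point. The pads swing forward as they close: fully open they stand 13 mm farther back than shut.
Start: joints at [1.33, 0.353, 1.633, -0, 1.155, -0.002], TCP at [147.834, 607.267, 231.281] pointing down, gripper open.
Joint ranges: [-2.63, 2.63], [-0.92, 2.1], [0.06, 2.66], [-1.3, 4.44], [0, 2.69], [-3.02, 3.02]. Speed limits (rad/s): [2.22, 2.22, 2.79, 3.14, 3.14, 3.14].

INTERFACE

Orientations are given as [roll, pitch, yaw] about the fixed x, y, z axes, in that order (R = Rz(yaw) Ry(pitch) Rx(roll)).
In Python, from rig import r gives the robot as it stands.
- The arm moves only by the tool arm_command, never from a script. Its argument "targets" is a list of rows, each a list of 6 numbers: the shift along the tool's x, y, z in m, then the turn, a rotation vector about the tool's x, y, z in rad. A call has 1 to 20 rows; each row shifts and turns the commanded pose from where the row before left it, along the tool's axes as they then stand; what a row does not reach is not made up. A row lasts 1/12 s, in which the tool goes at most 41.7 mm and 7.16 degrees, less where a joint would pass 70% of its speed; a pose out of reach is approached as far as the arm can. A call is refused whole if a number of a shift passes 0.0417 or a number of a turn 0.125, either way. A call with a gripper value outside its range is refused whole. "fingers" is the finger opening in m, from 0 to 0.0854, set as the call begins (left out, the last holds). The fingers move at their own pace and stop on an object; "squeeze" is the grip in N (left out, the last holds). Time passes only in rows, so rows that do not move let the fingers close. It gives the time, the measured TCP pose, the force and the opening at its end, in the units of the state.
- r.sense(): the state, without advancing time (a new reading comes with each control period).
- r.grab_frame(name): name is "scene" or "top" or "wrist"; returns a dict with "image" (480x640x3 uint8, blue, green, red), "fx", "fy", "cx", "cy" (pixels), "xyz" and "orientation" of the camera in the world. Camera axes: x right, y down, z forward; pixel columns grow to the right and rows downward; lengths in mm; the calibration is good to about 2 mm. A picture is of the moment at which its call begins. There is no depth.
- r.sign_off(): hands the job in, once; it reports no verdict.
The state is a dict: "clock": time; "qpos": joint angles; "qvel": joint speeds; "joint_efforts": joint torques, N m; "eef_pos": TCP position; "tcp_rot": TCP orientation; "contact_force": force on the tool from outside, world axes, zero at the start; "wrist_torque": the same for the moment, N m; "opening": opening from 0.0 (shut) to 1.0 (fully open).
Only numpy, scipy, OpenCV 4.12 (cv2) and the standard library are available. Lean on these libraries where they do the work, as an engineer would, in place of code of your own. Each camera call takes 0.05 s, during which the arm holds its last target.

## Working session

There is one attempt and no reset: what is moved stays moved. The work goes in short steps, Python scripts to look and compute and a tool call to move; the robot and the scene stay as the last step left them, time stands still between calls to the robot, and variables do not carry over. Pictures are saved under pics/ and viewed, and the job is handed in when it is done.

Besides the shell and the picture viewer there is one more tool, called after ">>>" in YAML: its name, and indented under it one key for each argument. arm_command: Moves the arm, as the interface text tells. Its arguments: {"type":"object","properties":{"targets":{"type":"array"},"fingers":{"type":"number"},"squeeze":{"type":"number"}},"required":["targets"]}

```bash
mkdir -p pics; ls; python3 - <<'E'
from rig import r
import cv2
print(r.sense())
for n in ("scene","top","wrist"):
    f=r.grab_frame(n); cv2.imwrite(f"pics/{n}0.png",f["image"]); print(n,{k:v for k,v in f.items() if k!="image"})
E
```

```text
pics
{'clock': 0.0, 'qpos': array([ 1.32962135e+00,  3.53670800e-01,  1.63413153e+00, -9.14412447e-06,
        1.15520362e+00, -2.40613164e-03]), 'qvel': array([-0.00019155,  0.00062746,  0.00055459, -0.00047338,  0.00068131,
        0.00148278]), 'joint_efforts': array([ 2.33362793e-03, -6.05268574e+01, -3.42063296e+01,  7.09907090e-05,
        9.43920080e-03,  5.18699051e-05]), 'eef_pos': array([147.70911656, 606.80358506, 230.5486498 ]), 'tcp_rot': array([3.14158769e+00, 1.41332018e-03, 1.33203117e+00]), 'contact_force': array([-0.30953456,  0.29674205,  0.32544335]), 'wrist_torque': array([-0.00717283, -0.02741367, -0.04260054]), 'opening': 1.0044501934346384}
scene {'fx': 612.3655894445574, 'fy': 612.3655894445574, 'cx': 322.0105307904911, 'cy': 241.47756740164252, 'xyz': array([ 889.29485879, -776.84187967,  752.37459867]), 'orientation': array([-2.25693354,  0.01102375,  0.46783965])}
top {'fx': 443.3247669946083, 'fy': 443.3247669946083, 'cx': 319.9316213498494, 'cy': 232.71112480316953, 'xyz': array([399.99024389, -19.12999796, 882.53518079]), 'orientation': array([-3.00763323, -0.02226198, -1.5499254 ])}
wrist {'fx': 415.1758630310251, 'fy': 415.1758630310251, 'cx': 324.1426906532884, 'cy': 242.32686053927875, 'xyz': array([ 79.16936437, 624.50591902, 373.75399852]), 'orientation': array([2.86019659e+00, 1.33817060e-03, 1.33181786e+00])}
```

View pics/scene0.png

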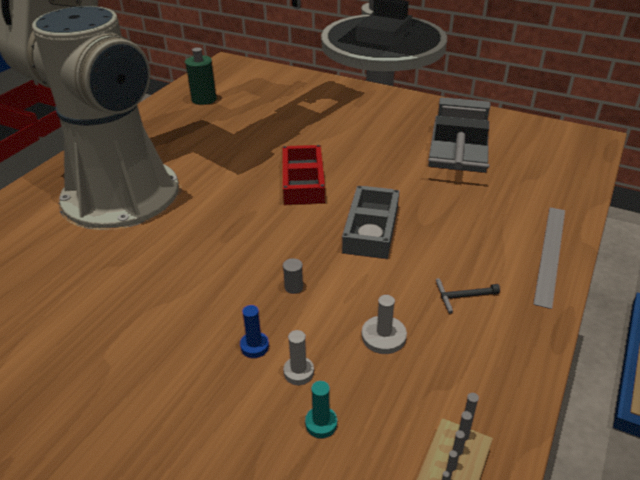

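View pics/top0.png

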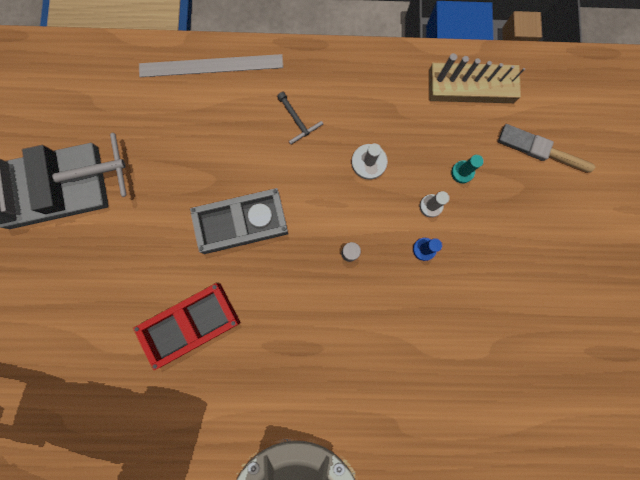

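The scene picture shows the grey carrier at about (371,220), with a pale disc visible in its near (right) pocket at (371,231). The target blank is at (298,360) and the wide one at (385,325). In the top view the carrier is at (240,221), the disc at (259,215), the blank's foot at (432,205) and the wide foot at (370,162). Next I'll measure them.

```bash
cat > h.py <<'E'
import numpy as np, cv2
from scipy.spatial.transform import Rotation as R
def Rm(o): return R.from_euler('xyz',o).as_matrix()
def ray(f,u,v,z):
    d=Rm(f["orientation"])@np.array([(u-f["cx"])/f["fx"],(v-f["cy"])/f["fy"],1.])
    p=np.array(f["xyz"]); return p+d*(z-p[2])/d[2]
def proj(f,P):
    c=Rm(f["orientation"]).T@(np.array(P)-f["xyz"]); return np.array([f["fx"]*c[0]/c[2]+f["cx"],f["fy"]*c[1]/c[2]+f["cy"]])
E
python3 - <<'E'
from rig import r
from h import *
f=r.grab_frame("top"); im=f["image"]
hsv=cv2.cvtColor(im,cv2.COLOR_BGR2HSV)
m=(hsv[...,1]<45).astype(np.uint8)*255
sub=m.copy(); sub[:, :190]=0; sub[:130]=0; sub[280:]=0
cs,_=cv2.findContours(sub,cv2.RETR_EXTERNAL,cv2.CHAIN_APPROX_NONE)
for c in cs:
    if cv2.contourArea(c)<100: continue
    rect=cv2.minAreaRect(c); print(cv2.boundingRect(c),cv2.contourArea(c),rect)
    if cv2.contourArea(c)>3000:
        for b in cv2.boxPoints(rect): print("  rim corner",ray(f,*b,42).round(1))
        print("centre",ray(f,*rect[0],42).round(1))
cv2.imwrite("pics/topz.png",cv2.resize(im[130:290,185:485],None,fx=2.6,fy=2.6,interpolation=cv2.INTER_CUBIC))
g=r.grab_frame("scene")
cv2.imwrite("pics/scz.png",cv2.resize(g["image"][170:440,230:430],None,fx=2.2,fy=2.2,interpolation=cv2.INTER_CUBIC))
E
```

```text
(342, 243, 19, 18) 240.0 ((351.0, 251.5), (17.0, 18.0), 90.0)
(420, 191, 29, 26) 475.0 ((434.00006103515625, 202.50001525878906), (21.92030906677246, 30.405588150024414), 45.0)
(191, 188, 97, 66) 4128.5 ((238.4105224609375, 220.93585205078125), (47.62785339355469, 90.6980209350586), 76.82744598388672)
  rim corner [555.2 216.6  42. ]
  rim corner [600.2  49.2  42. ]
  rim corner [510.1  25.5  42. ]
  rim corner [466.8 190.9  42. ]
centre [532.7 120.9  42. ]
(352, 144, 36, 35) 935.0 ((369.5, 161.0), (34.0, 35.0), 90.0)
(498, 130, 55, 30) 923.0 ((525.534423828125, 141.91378784179688), (52.92317199707031, 21.354963302612305), 21.801410675048828)
```

View pics/topz.png

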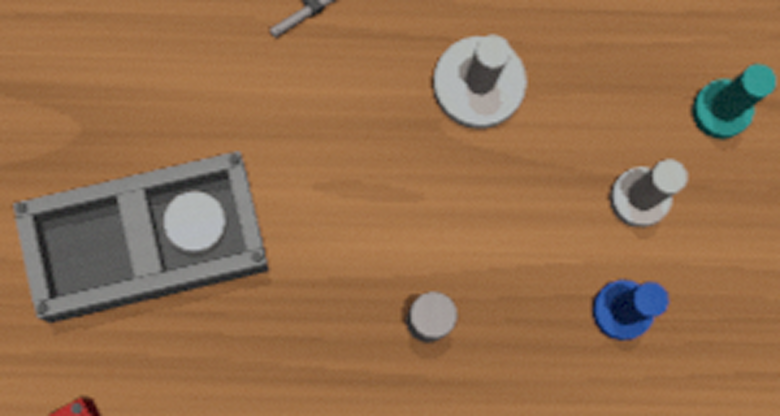

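View pics/scz.png

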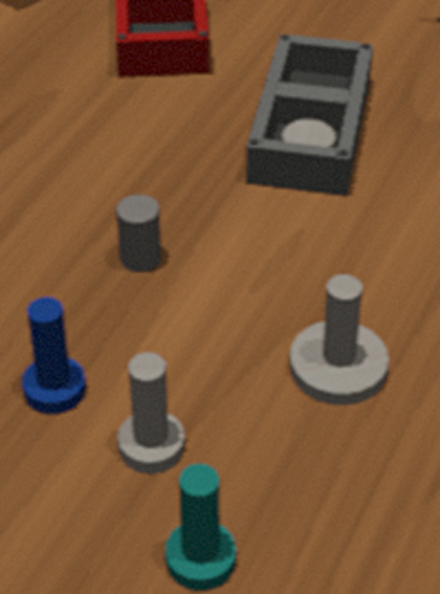

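The zooms agree: the left pocket looks bare and the pale disc lies in the right one. The blank's stem top is at about (442.7,198) in the top view and its foot at (432,205). I'll refine these by brightness masks in both views.

```bash
python3 - <<'E'
from rig import r
from h import *
f=r.grab_frame("top"); im=f["image"]
hsv=cv2.cvtColor(im,cv2.COLOR_BGR2HSV)
print(hsv[190:256:5,240,2], hsv[221,190:295:4,2])
for th in (85,95,105):
    m=((hsv[...,1]<60)&(hsv[...,2]>th)).astype(np.uint8)*255
    m[:, :190]=0; m[:180]=0; m[260:]=0; m[:,295:]=0
    cs,_=cv2.findContours(m,cv2.RETR_EXTERNAL,cv2.CHAIN_APPROX_NONE)
    c=max(cs,key=cv2.contourArea); rect=cv2.minAreaRect(cv2.convexHull(c))
    b=np.array([ray(f,*q,42)[:2] for q in cv2.boxPoints(rect)])
    print(th,rect,b.round(1).tolist(),np.linalg.norm(b[0]-b[1]).round(1),np.linalg.norm(b[1]-b[2]).round(1),ray(f,*rect[0],42).round(1))
# bright foot/top
def blobs(f,box,th,name):
    im=f["image"]; h=cv2.cvtColor(im,cv2.COLOR_BGR2HSV); x0,y0,x1,y1=box
    m=np.zeros(im.shape[:2],np.uint8); m[y0:y1,x0:x1]=((h[...,1]<60)&(h[...,2]>th))[y0:y1,x0:x1]*255
    n,l,s,c=cv2.connectedComponentsWithStats(m)
    for i in range(1,n):
        if s[i,4]>20: print(name,th,s[i],c[i].round(1),"z85",ray(f,*c[i],85).round(1),"z14",ray(f,*c[i],14).round(1))
g=r.grab_frame("scene")
for th in (110,140,160):
    blobs(f,(415,185,455,222),th,"top"); blobs(g,(280,325,320,390),th,"scene")
for P in ([399,-210,85],[399,-210,14]): pass
for n,u in (("top",(442.7,198.1)),("top foot",(432.3,205.4))):
    print(n,ray(f,*u,85).round(1),ray(f,*u,14).round(1))
for n,u in (("sc top",(230+147.5/2.2,170+366/2.2)),("sc foot",(230+151/2.2,170+437/2.2))):
    print(n,u,ray(g,*u,85).round(1),ray(g,*u,14).round(1))
for u in ((490/2.6+185,50/2.6+130),(480/2.6+185,82/2.6+130)): print("wide",ray(f,*u,85).round(1),ray(f,*u,14).round(1))
E
```

```text
[160 160 136 115 138 141 137 139 138 136 137  79 139 156] [169 137 118  69  89  90  90  90  93  90  93 133 142 139  76 168 187 186
 183 185  75  94 101 139 139 163 165]
85 ((237.9653778076172, 219.60107421875), (44.917633056640625, 90.99048614501953), 76.90811157226562) [[555.3, 217.1], [600.1, 49.1], [515.1, 26.8], [471.8, 192.9]] 173.9 87.9 [535.2 121.9  42. ]
95 ((237.95510864257812, 219.5569610595703), (44.827022552490234, 90.99048614501953), 76.90811157226562) [[555.3, 217.1], [600.1, 49.1], [515.3, 26.9], [472.0, 193.0]] 173.9 87.7 [535.3 121.9  42. ]
105 ((237.95510864257812, 219.5569610595703), (44.827022552490234, 90.99048614501953), 76.90811157226562) [[555.3, 217.1], [600.1, 49.1], [515.3, 26.9], [472.0, 193.0]] 173.9 87.7 [535.3 121.9  42. ]
top 110 [436 191  13  14 141] [442.  197.4] z85 [ 579.  -258.7   85. ] z14 [ 595. -280.   14.]
top 110 [421 194  23  23 217] [429.5 206.6] z85 [ 561.1 -235.3   85. ] z14 [ 575.4 -254.5   14. ]
scene 110 [288 330  17  13 164] [296.3 336.2] z85 [ 579.4 -262.3   85. ] z14 [ 546.4 -207.5   14. ]
scene 110 [284 358  30  22 254] [296.9 371.
[... 338 characters left out ...]
-206.8   14. ]
scene 140 [285 371  27   9 120] [297.3 375.1] z85 [ 614.3 -323.2   85. ] z14 [ 585. -275.   14.]
top 160 [437 191  12  13 125] [442.5 197.2] z85 [ 579.5 -259.6   85. ] z14 [ 595.4 -281.    14. ]
top 160 [421 200  23  16 119] [431.  210.2] z85 [ 554.4 -238.    85. ] z14 [ 568.1 -257.5   14. ]
top [ 577.7 -260.    85. ] [ 593.6 -281.4   14. ]
top foot [ 563.5 -240.5   85. ] [ 578.1 -260.2   14. ]
sc top (297.04545454545456, 336.3636363636364) [ 580.5 -262.    85. ] [ 547.6 -207.3   14. ]
sc foot (298.6363636363636, 368.6363636363636) [ 610.6 -312.7   85. ] [ 581.  -263.4   14. ]
wide [ 667.6 -131.4   85. ] [ 691.4 -141.3   14. ]
wide [ 643.6 -124.3   85. ] [ 665.3 -133.7   14. ]
```

Both views agree: the blank is at about (579,-260) and the wide one at about (667,-132). The rim measures 174 x 88 (given 172 x 88) with yaw about 0.26, which puts pad_a at about (524.5,162.5) and pad_b at about (546,81). I'll feel the left pocket, so I'm shutting the fingers, turning to the carrier's axes and travelling there.

>>> arm_command:
  targets:
    - [0,0,0,0,0,0.119]
    - [0,0,0,0,0,0.119]
    - [0,0,0,0,0,0.119]
    - [0,0,0,0,0,0.119]
    - [0,0,0,0,0,0.119]
    - [0,0,0,0,0,0.119]
    - [0,0,0,0,0,0.119]
    - [0,0,0,0,0,0.119]
    - [0,0,0,0,0,0.119]
    - [0.0155,0.0329,0,0,0,0]
    - [0.0155,0.0329,0,0,0,0]
    - [0.0155,0.0329,0,0,0,0]
    - [0.0155,0.0329,0,0,0,0]
    - [0.0155,0.0329,0,0,0,0]
    - [0.0155,0.0329,0,0,0,0]
    - [0.0155,0.0329,0,0,0,0]
    - [0.0155,0.0329,0,0,0,0]
    - [0.0155,0.0329,0,0,0,0]
    - [0.0155,0.0329,0,0,0,0]
    - [0.0155,0.0329,0,0,0,0]
  fingers: 0
  squeeze: 40

```text
clock: 2.02
eef_pos: [406.8, 300.1, 231.5]
tcp_rot: [-3.141, -0.0, 0.261]
contact_force: [0.1, 0.8, -0.1]
opening: -0.003
```

>>> arm_command:
  targets:
    - [0.0156,0.0327,0,0,0,0]
    - [0.0156,0.0327,0,0,0,0]
    - [0.0156,0.0327,0,0,0,0]
    - [0.0156,0.0327,0,0,0,0]
    - [0.0156,0.0327,0,0,0,0]
    - [0,0,0.04,0,0,0]
    - [0,0,0.04,0,0,0]
    - [0,0,0,0,0,0]

```text
clock: 2.68
eef_pos: [519.6, 161.7, 145.2]
tcp_rot: [3.141, 0.01, 0.259]
contact_force: [-2.7, -0.0, -1.0]
opening: 0.001
```

```bash
python3 - <<'E'
from rig import r
from h import *
f=r.grab_frame("wrist"); im=f["image"].copy()
s=r.sense(); print(s["eef_pos"],s["contact_force"])
y=0.2606; ax=np.array([np.cos(y),np.sin(y),0]); ay=np.array([-np.sin(y),np.cos(y),0]); C=np.array([535.3,121.9,42])
for a,b in ((44,86),(44,-86),(-44,86),(-44,-86)):
    p=proj(f,C+a*ax+b*ay); print(p.round(1)); cv2.circle(im,tuple(int(v) for v in p.round()),4,(0,255,0),1)
cv2.imwrite("pics/w1.png",im)
E
```

```text
[520.77202762 162.57665531 148.29921852] [-0.25321942  0.33045824  0.28534733]
[409.1 171.4]
[395.5 418.3]
[259.4 171.4]
[270.3 417.6]
```

View pics/w1.png

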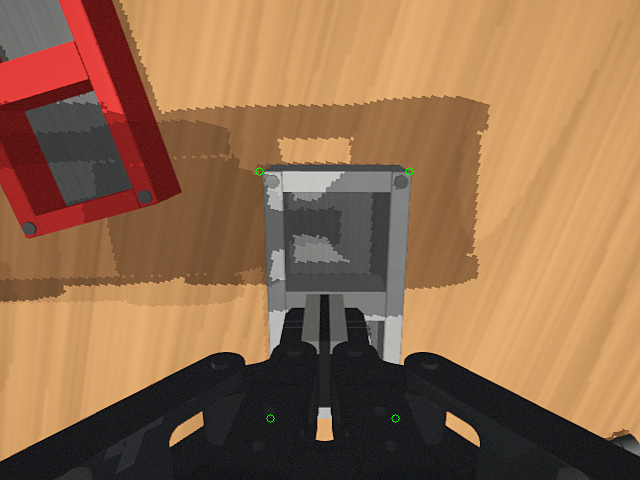

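The wrist view shows the carrier under the tool. Its far corners are at about (262,168) and (411,168), within about 2 px of the prediction, and the visible left pocket is bare. The red look-alike is clear to the left. I'll go down into the left pocket, slowing near the bottom.

>>> arm_command:
  targets:
    - [0.003,0,0.03,0,0,0]
    - [0,0,0.03,0,0,0]
    - [0,0,0.03,0,0,0]
    - [0,0,0.02,0,0,0]
    - [0,0,0.01,0,0,0]
    - [0,0,0,0,0,0]
    - [0,0,0,0,0,0]

```text
clock: 3.32
eef_pos: [527.4, 165.2, 32.8]
tcp_rot: [-3.142, -0.001, 0.262]
contact_force: [0.5, -0.5, 1.3]
opening: -0.003
```

>>> arm_command:
  targets:
    - [0,0,0.003,0,0,0]
    - [0,0,0.003,0,0,0]
    - [0,0,0.003,0,0,0]
    - [0,0,0.003,0,0,0]
    - [0,0,0,0,0,0]
    - [0,0,0,0,0,0]

```text
clock: 3.82
eef_pos: [526.3, 164.5, 19.2]
tcp_rot: [3.142, 0.0, 0.261]
contact_force: [0.4, 0.6, 0.4]
opening: -0.002
```

At z = 19 there is still no contact. A disc would have stopped the tip at about 25, so I'll carry on to the floor at about 10.

>>> arm_command:
  targets:
    - [0,0,0.003,0,0,0]
    - [0,0,0.003,0,0,0]
    - [0,0,0.002,0,0,0]
    - [0,0,0.001,0,0,0]
    - [0,0,0.001,0,0,0]
    - [0,0,0,0,0,0]
    - [0,0,0,0,0,0]

```text
clock: 4.4
eef_pos: [526.2, 164.5, 10.1]
tcp_rot: [3.142, 0.0, 0.261]
contact_force: [-4.2, -1.3, 12.7]
opening: -0.004
```

The bottom is felt at z = 10.1 with 12.7 N, so it's the bare floor and the left pocket is empty. Next I retract, open and go above the blank.

>>> arm_command:
  targets:
    - [0,0,-0.03,0,0,0]
    - [0,0,-0.037,0,0,0]
    - [0,0,-0.037,0,0,0]
    - [0,0,-0.037,0,0,0]
    - [-0.0049,0.0353,0,0,0,0]
    - [-0.0049,0.0353,0,0,0,0]
    - [-0.0049,0.0353,0,0,0,0]
    - [-0.0049,0.0353,0,0,0,0]
    - [-0.0049,0.0353,0,0,0,0]
    - [-0.0049,0.0353,0,0,0,0]
    - [-0.0049,0.0353,0,0,0,0]
    - [-0.0049,0.0353,0,0,0,0]
    - [-0.0049,0.0353,0,0,0,0]
    - [-0.0049,0.0353,0,0,0,0]
    - [-0.0049,0.0353,0,0,0,0]
    - [-0.0049,0.0353,0,0,0,0]
    - [0,0,0,0,0,0]
    - [0,0,0,0,0,0]
  fingers: 0.08

```text
clock: 5.9
eef_pos: [578.6, -261.5, 149.8]
tcp_rot: [-3.141, 0.0, 0.258]
contact_force: [0.1, 0.1, -0.4]
opening: 0.938
```

```bash
python3 - <<'E'
from rig import r
from h import *
s=r.sense(); print(s["eef_pos"],s["tcp_rot"],s["qpos"])
g=r.grab_frame("scene"); t=r.grab_frame("top")
cv2.imwrite("pics/sc2.png",g["image"])
for u in ((425,249),(464,172)): print(ray(t,*u,10).round(0))
p=np.array([579,-260.5]); d=p-s["eef_pos"][:2]; y=s["tcp_rot"][2]
print("to go tool x,y", d@[np.cos(y),np.sin(y)], d@[np.sin(y),-np.cos(y)])
E
```

```text
[ 578.6156633  -261.52679933  149.82682985] [-3.14138786e+00  2.23762291e-04  2.58125834e-01] [-4.26876638e-01  4.51356096e-01  1.68086437e+00  2.01081252e-05
  1.00967504e+00 -6.85013153e-01]
[ 490. -246.   10.]
[ 650. -327.   10.]
to go tool x,y 0.6337136234698292 -0.8946723479506216
```

View pics/sc2.png

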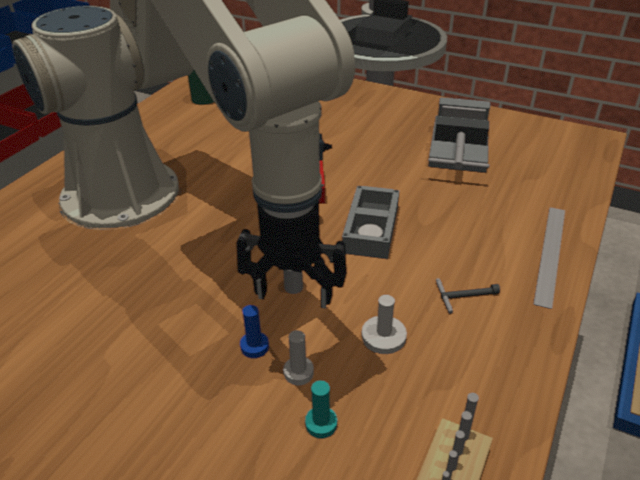

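The picture shows the open jaws centred above the target blank at (298,355), with blue at (254,330) and teal at (321,408) to the sides. Blue is about 90 mm away, closer than stated for stock, so I'll narrow the jaw before descending.

>>> arm_command:
  targets:
    - [0.0005,-0.0005,0,0,0,0]
    - [0,0,0,0,0,0]
    - [0,0,0.025,0,0,0]
    - [0,0,0.025,0,0,0]
    - [0,0,0.025,0,0,0]
    - [0,0,0.015,0,0,0]
    - [0,0,0.008,0,0,0]
    - [0,0,0,0,0,0]
  fingers: 0.055

```text
clock: 6.67
eef_pos: [578.2, -257.9, 50.6]
tcp_rot: [-3.14, 0.002, 0.262]
contact_force: [-0.2, -0.1, 0.5]
opening: 0.64
```

```bash
python3 - <<'E'
from rig import r
from h import *
s=r.sense(); print(s["eef_pos"],s["contact_force"])
g=r.grab_frame("scene"); w=r.grab_frame("wrist")
a=cv2.resize(g["image"][230:430,210:410],(560,560),interpolation=cv2.INTER_CUBIC)
cv2.imwrite("pics/sc3.png",a); 
E
```

```text
[ 578.24964386 -257.94105813   50.60283489] [-0.18220933 -0.13232205  0.52797366]
```

View pics/sc3.png

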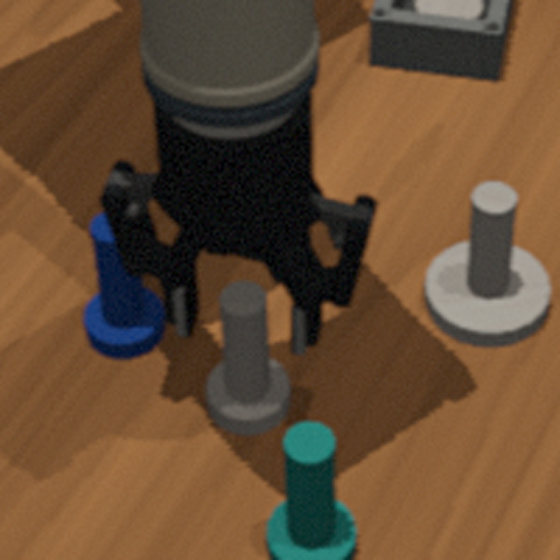

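The jaws straddle the stem: fingertips are at (182,335) and (302,345), stem axis at (245,340) in the zoom, and blue is clear. Closing now.

>>> arm_command:
  targets:
    - [0,0.002,0,0,0,0]
    - [0,0,0,0,0,0]
    - [0,0,0,0,0,0]
    - [0,0,0,0,0,0]
    - [0,0,0,0,0,0]
    - [0,0,0,0,0,0]
    - [0,0,0,0,0,0]
    - [0,0,0,0,0,0]
  fingers: 0
  squeeze: 60

```text
clock: 7.43
eef_pos: [580.5, -261.7, 53.7]
tcp_rot: [3.14, -0.002, 0.261]
contact_force: [-1.4, -1.1, 6.1]
opening: 0.279
```

It closed at 0.279 × 85 = 24 mm, which matches the 25 mm stem. Lifting.

>>> arm_command:
  targets:
    - [0,0,-0.01,0,0,0]
    - [0,0,-0.02,0,0,0]
    - [0,0,-0.03,0,0,0]
    - [0,0,-0.03,0,0,0]
    - [0,0,-0.02,0,0,0]
    - [0,0,0,0,0,0]
    - [0,0,0,0,0,0]

```text
clock: 8.02
eef_pos: [580.3, -261.4, 163.8]
tcp_rot: [3.14, -0.002, 0.261]
contact_force: [-0.6, -0.4, -2.7]
opening: 0.274
```

```bash
python3 - <<'E'
from rig import r
from h import *
s=r.sense(); print(s["eef_pos"],s["contact_force"],s["opening"])
g=r.grab_frame("scene"); w=r.grab_frame("wrist")
a=cv2.resize(g["image"][180:400,210:410],(546,600),interpolation=cv2.INTER_CUBIC)
cv2.imwrite("pics/sc4.png",a); 
y=s["tcp_rot"][2]; d=np.array([524.5,162.5])-s["eef_pos"][:2]
print("to go", d@[np.cos(y),np.sin(y)], d@[np.sin(y),-np.cos(y)])
E
```

```text
[ 580.29307227 -261.44905608  163.84508292] [-0.60015608 -0.35166976 -2.73907676] 0.2740648370683397
to go 55.455855916193634 -423.9932984235116
```

View pics/sc4.png

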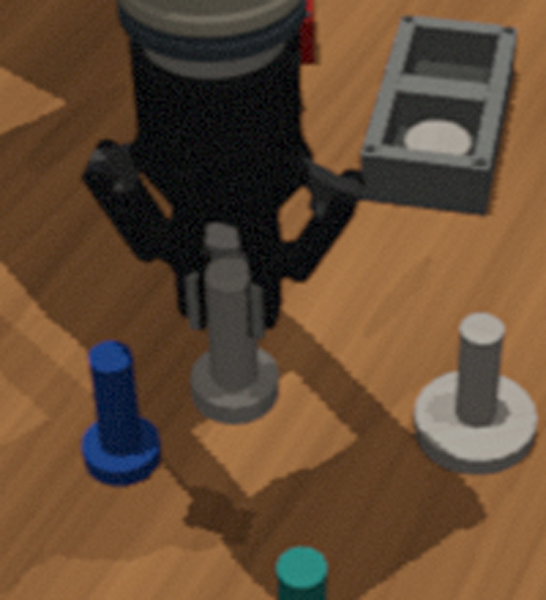

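The blank is held upright with the foot clear (232,390), and the force reading fits a blank of about 0.2 kg. Carrying it above the left pocket.

>>> arm_command:
  targets:
    - [0.0025,-0.02,0,0,0,0]
    - [0.0044,-0.034,0,0,0,0]
    - [0.0044,-0.034,0,0,0,0]
    - [0.0044,-0.034,0,0,0,0]
    - [0.0044,-0.034,0,0,0,0]
    - [0.0044,-0.034,0,0,0,0]
    - [0.0044,-0.034,0,0,0,0]
    - [0.0044,-0.034,0,0,0,0]
    - [0.0044,-0.034,0,0,0,0]
    - [0.0044,-0.034,0,0,0,0]
    - [0.0044,-0.034,0,0,0,0]
    - [0.0044,-0.034,0,0,0,0]
    - [0.0045,-0.03,0,0,0,0]
    - [0,0,0.03,0,0,0]
    - [0,0,0.015,0,0,0]
    - [0,0,0,0,0,0]
    - [0,0,0,0,0,0]

```text
clock: 9.53
eef_pos: [522.3, 162.4, 115.6]
tcp_rot: [3.141, 0.004, 0.261]
contact_force: [1.0, -0.5, -2.4]
opening: 0.272
```

```bash
python3 - <<'E'
from rig import r
from h import *
g=r.grab_frame("scene"); w=r.grab_frame("wrist"); s=r.sense(); print(s["eef_pos"],s["tcp_rot"],s["contact_force"],s["opening"])
t=r.grab_frame("top")
a=cv2.resize(g["image"][120:290,290:460],(595,595),interpolation=cv2.INTER_CUBIC)
cv2.imwrite("pics/sc5.png",a); cv2.imwrite("pics/w5.png",w["image"])
y=s["tcp_rot"][2]; d=np.array([524.5,162.5])-s["eef_pos"][:2]
print("to go", d@[np.cos(y),np.sin(y)], d@[np.sin(y),-np.cos(y)])
p=s["eef_pos"]-[0,0,53]
print("scene foot underside pred",proj(g,p),"pad_a",proj(g,[524.5,162.5,10]))
E
```

```text
[524.07977107 162.48120309 117.5085141 ] [3.14157115e+00 1.95340963e-04 2.60455670e-01] [-0.08252363  0.28482662 -2.24934128] 0.27255991479712804
to go 0.41089635341645825 0.09005477798509393
scene foot underside pred [375.20034193 188.80903571] pad_a [374.21550758 211.04813158]
```

View pics/sc5.png

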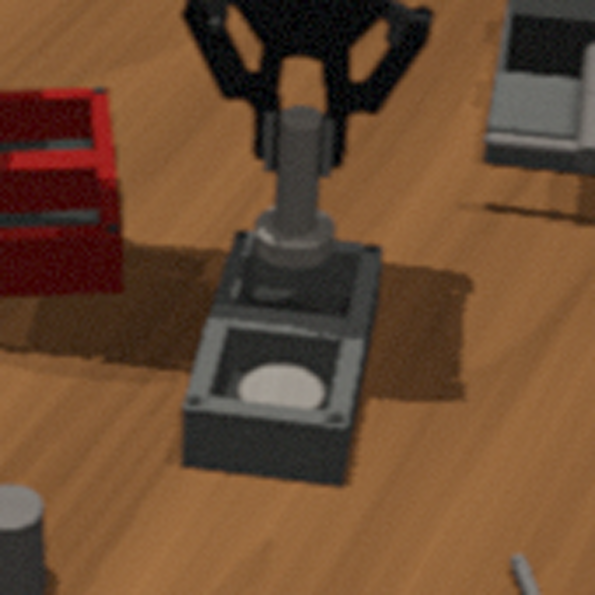

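View pics/w5.png

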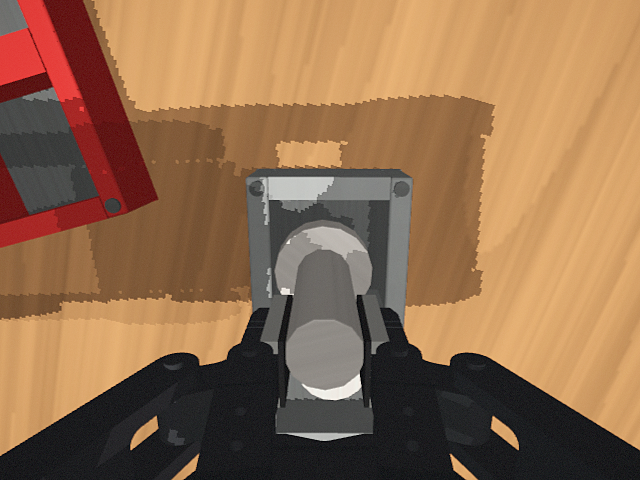

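The scene zoom shows the upright blank over the left pocket and the disc still in the right one. In the wrist view the foot centre is at column 324 while the carrier's middle is at about 329, roughly 2.5 mm off. I'll check the carrier's edges by ray before lowering.

```bash
python3 - <<'E'
from rig import r
from h import *
w=r.grab_frame("wrist"); s=r.sense(); T=s["eef_pos"]; y=s["tcp_rot"][2]
ax=np.array([np.cos(y),np.sin(y),0]); ay=np.array([-np.sin(y),np.cos(y),0])
for u in ((248,178),(411,178),(269,199),(389,199)):
    p=ray(w,*u,42)-T; print(u,"rel TCP along carrier x,y",(p@ax).round(1),(p@ay).round(1))
# foot extents: cols 276..372, top row ~221
for u in ((276,268),(372,268),(324,221)):
    p=ray(w,*u,T[2]-53+14)-T; print("foot",u,(p@ax).round(1),(p@ay).round(1))
E
```

```text
(248, 178) rel TCP along carrier x,y -40.0 43.2
(411, 178) rel TCP along carrier x,y 45.7 43.2
(269, 199) rel TCP along carrier x,y -29.4 32.0
(389, 199) rel TCP along carrier x,y 34.6 32.0
foot (276, 268) -22.4 6.3
foot (372, 268) 22.2 6.3
foot (324, 221) -0.1 28.7
```

The pocket's edges put its centre +2.7 mm in carrier x from the tool, and centred in y. The foot's far edge is consistent once its side face is allowed for. I'll shift 2.5 mm and lower.

>>> arm_command:
  targets:
    - [0.0025,0.0005,0,0,0,0]
    - [0,0,0.01,0,0,0]
    - [0,0,0.01,0,0,0]
    - [0,0,0.01,0,0,0]
    - [0,0,0.01,0,0,0]
    - [0,0,0.005,0,0,0]
    - [0,0,0,0,0,0]
    - [0,0,0,0,0,0]

```text
clock: 10.4
eef_pos: [526.1, 162.8, 71.6]
tcp_rot: [3.142, 0.001, 0.261]
contact_force: [-0.0, 0.3, -2.1]
opening: 0.276
```

No contact on the way in. Now feeling for the floor, expected at TCP z of about 63.

>>> arm_command:
  targets:
    - [0,0,0.002,0,0,0]
    - [0,0,0.002,0,0,0]
    - [0,0,0.002,0,0,0]
    - [0,0,0.001,0,0,0]
    - [0,0,0,0,0,0]
    - [0,0,0,0,0,0]

```text
clock: 10.9
eef_pos: [526.4, 162.9, 65.4]
tcp_rot: [-3.142, -0.0, 0.261]
contact_force: [-0.7, 0.2, -2.2]
opening: 0.272
```

>>> arm_command:
  targets:
    - [0,0,0.001,0,0,0]
    - [0,0,0.001,0,0,0]
    - [0,0,0.0005,0,0,0]
    - [0,0,0,0,0,0]
    - [0,0,0,0,0,0]

```text
clock: 11.32
eef_pos: [526.6, 163.0, 63.7]
tcp_rot: [-3.142, -0.0, 0.261]
contact_force: [-2.8, -0.5, 9.0]
opening: 0.274
```

The floor is felt at 63.7 (53.7 grip height + 10) with the load reversed to +9 N, so it is seated. Releasing and backing straight up.

>>> arm_command:
  targets:
    - [0,0,-0.0005,0,0,0]
    - [0,0,0,0,0,0]
    - [0,0,0,0,0,0]
    - [0,0,0,0,0,0]
    - [0,0,0,0,0,0]
    - [0,0,0,0,0,0]
  fingers: 0.06

```text
clock: 11.82
eef_pos: [526.4, 162.9, 63.2]
tcp_rot: [3.142, 0.0, 0.261]
contact_force: [1.1, -0.8, -0.2]
opening: 0.705
```

>>> arm_command:
  targets:
    - [0,0,-0.01,0,0,0]
    - [0,0,-0.02,0,0,0]
    - [0,0,-0.03,0,0,0]
    - [0,0,-0.035,0,0,0]
    - [0,0,-0.035,0,0,0]
    - [0,0,-0.03,0,0,0]
    - [0,0,0,0,0,0]
    - [0,0,0,0,0,0]

```text
clock: 12.48
eef_pos: [527.6, 163.2, 225.9]
tcp_rot: [-3.141, -0.005, 0.261]
contact_force: [-0.2, -1.3, 0.5]
opening: 0.705
```

```bash
python3 - <<'E'
from rig import r
from h import *
g=r.grab_frame("scene"); w=r.grab_frame("wrist"); s=r.sense(); print(s["eef_pos"],s["contact_force"],s["opening"],s["clock"])
a=cv2.resize(g["image"][140:360,280:450],(464,600),interpolation=cv2.INTER_CUBIC)
cv2.imwrite("pics/sc6.png",a); cv2.imwrite("pics/w6.png",w["image"])
print("pred stem top z95", (proj(g,[526,163,95])-[280,140])*2.727, proj(w,[526,163,95]))
E
```

```text
[525.83848297 162.74723447 222.93156319] [-0.41932544  0.3643325  -0.50977318] 0.7031621651843297 12.5833
pred stem top z95 [264.26106129  98.00824503] [323.10031444 231.58488913]
```

View pics/sc6.png

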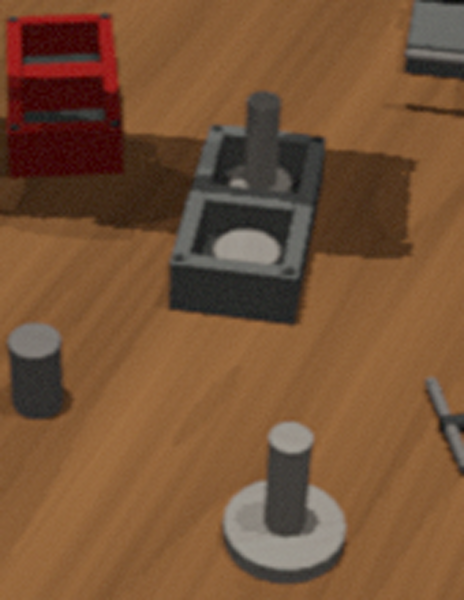

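View pics/w6.png

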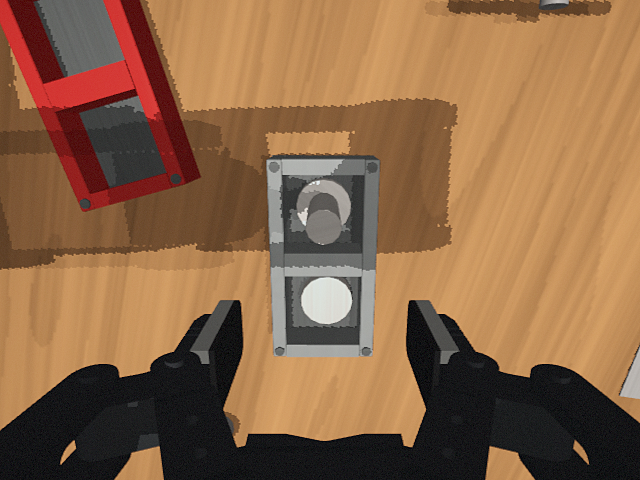

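The stem top is at (263,100) in the zoom, against a predicted (264,98) for a top at z = 95. In the wrist view the foot at (323,203) sits inside the left pocket, the disc is still in the right pocket and the jaws are clear. Handing in.

```bash
python3 -c "
from rig import r
print(r.sign_off())"
```

```text
the job is handed in; nothing more can be done
None
```

The blank stands upright, foot down, on the bare floor of the left pocket (pad_a). It is released, and the job was handed in at about 12.6 s.

- **Feeling the pocket:** before touching any stock I pressed the left pocket's bottom with the closed fingertips. It gave 12.7 N at z = 10.1 mm, which is the bare floor. The cameras also showed the disc lying in the right pocket.
- **Placing:** I gripped the blank near the top of its stem and lowered it until it touched at TCP z = 63.7 mm. That is exactly 10 mm above the height at which I gripped it on the bench, and the force read +9 N. Then I released it and backed straight up.
- **Last checks:** the stem top was within about 1 px of where a seated blank should show in the scene view. The wrist view showed the foot inside the left pocket and the disc still in the right one. The arm was well above everything, and nothing touched the wide blank.

Two checks disagreed:
- The wrist and top cameras differed by about 2.7 mm on the carrier's x. I moved 2.5 mm towards the wrist camera's value, well inside the 9 mm clearance.
- The blue look-alike stood about 90 mm from the blank by my measurement, closer than the stated 110 mm. I narrowed the jaws before descending.

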